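Put the shoehorn back in its stand

TASK

Somebody has left the shoehorn (round handle, steel blade) in the slotted wooden block together with the clothes brush and the folded rule. Pull it straight up out of the block, lower it gently, blade first, into the empty square black stand and let it go there, without dropping it in. Leave the clothes brush and the rule where they stand in the block.

Things in the scene. Friction and masses are not known exactly. Their poses are not given: they have to be found in the camera images.
- shoehorn: Shoehorn 200 mm long, 0.08-0.17 kg, upright, blade down in one slot of a wooden block. Origin: middle of its foot; z up the handle, x across the blade's thin side, y along the row of slots. Steel trough blade 40 mm wide, 14 thick to 70 mm up, narrower above. Round dark wood handle, 22 mm diameter, centred on z, 120-200 mm up: grip about 170 mm up, fingers closing along x. It must rise 140 mm to pass over its neighbours.
- brush: Clothes brush, leave alone: 125 mm tall, flat wooden back, dark bristles, head 38 x 18 mm in another slot, flat 22 x 10 mm handle up. Origin: middle of its foot, z up, y along the row. The block is fixed, 70 mm (x) x 200 mm (y) x 80 mm high; three slots 62 mm apart, each 22 x 46 mm, floor 10 mm above the table. Which slot holds which item varies.
- rule: Folded wooden rule, leave alone: plain rectangular bundle 36 x 16 mm, 117 mm tall, brass rivet near the top, upright in the remaining slot of the block. Origin: middle of its foot, z up, y along the row of slots.
- stand: Empty square stand of black metal, fixed to the table, open at the top: 80 x 80 mm outside, walls 5 mm, mouth 70 x 70 mm, 100 mm high, inner floor 5 mm above the table. Origin: centre of its underside, z up, x and y square to its walls. A shoehorn stood in it may lean against the rim.
Mind the look-alikes: they are no part of the job. Leave any orange or turquoise look-alike of the shoehorn alone.

How it is judged:
By the outcome, as a careful person would: the job done as asked, in the order asked, and still so for the second after the job is handed in, with the robot touching nothing.
It also fails if it takes over 48 s, if anything falls off the work surface, if the arm or the gripper's body presses on something with over 40 N, if the wrist force passes 120 N, or if a joint passes its speed limit or range.

ROBOT

A 7-joint arm with a two-finger parallel gripper is mounted at the origin on the work surface. World frame = base frame: x ahead of the robot, y to its left, z up, the work surface at z = 0. Lengths are in m, angles in rad, forces in N, time in s.
With the tool pointing down it reaches from about 0.4 to 0.85 m from the base axis. Payload 4.5 kg.
Tool frame: the origin (TCP) lies on the centre line of the jaws, within the pads' length; the fingertips stand 22 mm ahead of it and the grasp point (between the pads) lies 3 mm ahead of it (tip_extent is the distance from the TCP to the fingertips, in m); z points along the fingers, y is the line along which they close (so a half turn about z gives the same grasp; the last joint's range is limited). The gripper opens to 85 mm and grips with 20 to 120 N. Pads are 22 mm wide; open, the fingers measure 114 mm over their backs; the gripper's body (76 mm by 85 mm) begins 54 mm behind the grasp point. The pads swing forward as they close: fully open they stand 13 mm farther back than shut.
Start: joints at [-1.229, 0.689, -0.195, 1.565, 0.157, 0.902, -0.215], TCP at [0.189, 0.596, 0.253] pointing down, gripper open.
Joint ranges: [-3.01, 3.01], [-0.46, 2.08], [-1.47, 1.51], [0.13, 2.56], [-1, 4.14], [0.04, 2.09], [-2.66, 2.66]. Speed limits (rad/s): [2.57, 2.57, 3.14, 3.14, 3.14, 3.14, 3.14].

INTERFACE

Orientations are given as a rotation vector (axis times angle).
In Python, from cell import * gives the robot as it stands. Calls block until the motion is done:
- movep(position, orientation): joint-space move of the TCP to a pose.
- move_linear(position, v=0.15, attitude=None, until_force=None): straight line of the TCP; attitude=None keeps the orientation; v is the mean speed in m/s. With until_force (N) it stops when the force on the tool has changed by that much, and returns True; else False.
- set_joints(angles): joint-space move.
- command_gripper(opening): opening from 0.0 (shut) to 1.0 (fully open); the grip force is fixed at half the most; returns when the fingers have stopped.
- pause(seconds).
- ik(position, orientation): joint angles nearest the present ones, or None.
- read_state(): the state.
- read_camera(name): name is "scene" or "top" or "wrist"; returns a dict with "frame" (420x560x3 uint8, red, green, blue), "range_z" (420x560 float32, m along the optical axis (not along the pixel's ray), 0 where there is no reading), "intrinsics" (3x3 intrinsics, pixels), "dist_coeffs" ([k1, k2, p1, p2, k3] as OpenCV has them; the pictures are not rectified), "extrinsics" (4x4, takes a point from camera to world coordinates). Camera axes: x right, y up, looking along -z (the intrinsics and any distortion apply to the point x, -y, -z); pixel columns grow to the right and rows downward; lengths in m; the calibration is good to about 2 mm. A picture is of the moment at which its call begins.
A pose or a line that the arm cannot do raises Unreachable and nothing moves.
- job_done(): hands the job in; it is judged then, once.
The state is a dict: "clock": time; "q": joint angles; "dq": joint speeds; "joint_efforts": joint torques, N m; "tool_pos": TCP position; "tcp_rot": TCP orientation; "contact_force": force on the tool from outside, world axes, zero at the start; "torque": the same for the moment, N m; "width": opening from 0.0 (shut) to 1.0 (fully open); "gripper_force": force on a finger pad.
Only numpy, scipy, OpenCV 4.12 (cv2) and the standard library are available. Lean on these libraries where they do the work, as an engineer would, in place of code of your own. Each camera call takes 0.05 s, during which the arm holds its last target. There are 200 camera calls.

## Working session

There is one attempt and no reset: what is moved stays moved. The work goes in short steps, each a Python script; the robot and the scene stay as the last script left them, time stands still between calls to the robot, and variables do not carry over. Pictures are saved under pics/ and viewed, at most 10 in all, crops included, and the job is handed in when it is done.

```bash
mkdir -p pics; cat > h.py <<'E'
from cell import *
import numpy as np, cv2
def cloud(c):
    """world xyz per pixel from depth"""
    K=np.array(c["intrinsics"]);d=np.array(c["dist_coeffs"]);T=np.array(c["extrinsics"]);z=c["range_z"]
    h,w=z.shape
    uv=np.stack(np.meshgrid(np.arange(w),np.arange(h)),-1).reshape(-1,1,2).astype(np.float64)
    n=cv2.undistortPoints(uv,K,d).reshape(h,w,2)
    P=np.stack([n[...,0]*z,-n[...,1]*z,-z],-1)
    return P@T[:3,:3].T+T[:3,3]
def save(c,name): cv2.imwrite("pics/"+name,c["frame"][...,::-1])
E
python3 - <<'E'
from h import *
a=[]
for n in("scene","top"):
    c=read_camera(n);save(c,n+"1.png");np.savez(n+"1.npz",**c);print(n,np.round(c["extrinsics"],3).tolist(),(c["range_z"]>0).mean())
s=read_state();print(s["clock"],s["tcp_rot"],s["tool_pos"],s["width"])
E
```

```text
scene [[-0.864, -0.38, 0.33, 0.845], [0.504, -0.664, 0.553, 0.441], [0.009, 0.644, 0.765, 0.606], [0.0, 0.0, 0.0, 1.0]] 0.9958078231292516
top [[-0.011, 0.986, -0.165, 0.484], [-1.0, -0.014, -0.014, 0.039], [-0.016, 0.165, 0.986, 0.762], [0.0, 0.0, 0.0, 1.0]] 0.9960841836734694
0.1 [-4.81365757e-01 -3.10433271e+00  2.63664000e-03] [0.18918306 0.59509332 0.25256733] 1.0028806460985353
```

```bash
ls
```

```text
h.py
pics
scene1.npz
top1.npz
```

View pics/scene1.png

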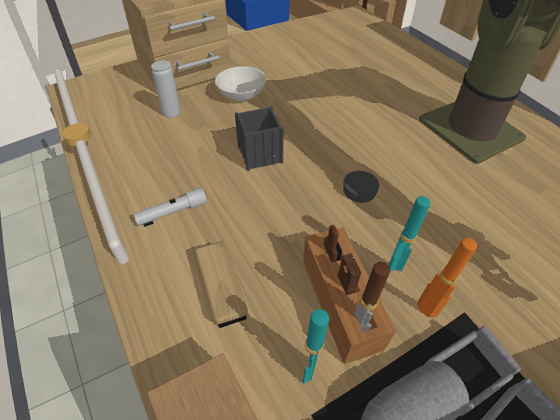

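View pics/top1.png

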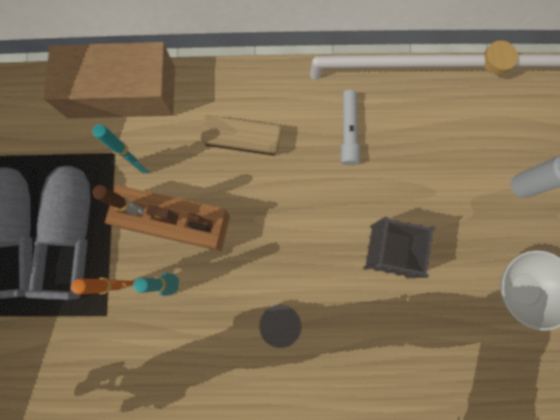

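The scene view shows the shoehorn (dark round handle at about 377,283) in the near-end slot, with the other two items behind it. The black stand is at (260,138) and the turquoise and orange look-alikes stand around the block. In the top view the handle is at (103,193), the block spans (108..228, 185..248) and the stand is at (400,248).

```bash
python3 - <<'E'
from h import *
def rect(P,n):
    (c,s,a)=cv2.minAreaRect((P[:,:2]*1000).astype(np.float32));print(n,np.round(c,1),np.round(s,1),round(a,1),len(P))
for n in("scene","top"):
    c=dict(np.load(n+"1.npz"));W=cloud(c);hsv=cv2.cvtColor(c["frame"],cv2.COLOR_RGB2HSV)
    X,Y,Z=np.moveaxis(W,-1,0);v=c["range_z"]>0
    print(n)
    # table check
    t=v&(abs(Z)<.02)&(abs(X-.5)<.2)&(abs(Y)<.2);print("table z",np.median(Z[t]))
    roi=np.zeros(v.shape,np.uint8)
    x0,y0,x1,y1={"scene":(295,215,400,365),"top":(85,175,235,255)}[n]
    roi[y0:y1,x0:x1]=1;roi=roi>0
    m=v&roi&(Z>.07)&(Z<.087)&(hsv[...,1]>110);m=cv2.erode(m.astype(np.uint8),np.ones((2,2)))>0;rect(W[m],"blocktop")
    for lo,hi in((.1,.135),(.135,.16),(.16,.19),(.19,.22)):
        m=v&roi&(Z>lo)&(Z<hi)&~((hsv[...,0]>80)&(hsv[...,0]<100)&(hsv[...,1]>120))
        if m.sum(): print(lo,m.sum(),np.round(W[m].mean(0),3),np.round(np.ptp(W[m],axis=0),3)); 
    x0,y0,x1,y1={"scene":(225,95,295,175),"top":(355,210,440,285)}[n]
    r=np.zeros(v.shape,np.uint8);r[y0:y1,x0:x1]=1
    m=v&(r>0)&(Z>.09)&(Z<.108);rect(W[m],"stand rim");print(np.median(W[m],axis=0),np.percentile(Z[v&(r>0)],99))
    # tall lookalikes
    for nm,h0,h1 in(("turq",80,100),("orange",5,15)):
        m=v&(hsv[...,0]>=h0)&(hsv[...,0]<=h1)&(hsv[...,1]>(150 if nm=="turq" else 200))&(hsv[...,2]>(60 if nm=="turq" else 150))
        k,l,st,_=cv2.connectedComponentsWithStats(m.astype(np.uint8))
        for i in range(1,k):
            if st[i,4]>80:
                q=W[l==i]; top=q[q[:,2]>q[:,2].max()-.02]; lo=q[q[:,2]<q[:,2].min()+.02]
                print(nm,st[i].tolist(),"top",np.round(top.mean(0),3),"low",np.round(lo.mean(0),3),q[:,2].max().round(3))
E
```

```text
scene
table z -0.0003401749224959394
blocktop [587.4 251.5] [233.4 156.8] 60.1 3154
0.1 909 [0.614 0.242 0.12 ] [0.232 0.156 0.035]
0.135 169 [0.621 0.285 0.146] [0.134 0.151 0.025]
0.16 208 [0.626 0.294 0.175] [0.111 0.018 0.03 ]
0.19 339 [0.619 0.293 0.205] [0.117 0.023 0.021]
stand rim [ 536.7 -177.5] [91.7 87.9] 77.3 524
[ 0.53800317 -0.1692464   0.09746643] 0.09983703406515014
turq [402, 197, 28, 42, 577] top [0.484 0.231 0.194] low [0.487 0.233 0.131] 0.201
turq [389, 238, 22, 33, 406] top [0.489 0.225 0.098] low [0.47  0.228 0.013] 0.108
turq [307, 310, 22, 42, 646] top [0.712 0.304 0.197] low [0.715 0.308 0.132] 0.202
turq [303, 355, 14, 28, 184] top [0.717 0.313 0.099] low [0.717 0.31  0.015] 0.108
orange [430, 286, 24, 30, 85] top [0.479 0.331 0.096] low [0.476 0.333 0.012] 0.105
top
table z -0.0010233403059265456
blocktop [596.6 228.5] [198.5  68.7] 76.6 2975
0.1 498 [0.596 0.224 0.124] [0.044 0.142 0.035]
0.135 77 [0.608 0.279 0.147] [0.038 0.13  0.025]
0.16 124 [0.608 0.282 0.175] [0.019 0.014 0.029]
0.19 248 [0.611 0.286 0.205] [0.022 0.021 0.022]
stand rim [ 537.3 -178. ] [88.6 86.2] 77.5 861
[ 0.53590936 -0.18023535  0.09832754] 0.10024891536001874
turq [94, 126, 27, 25, 260] top [0.707 0.297 0.196] low [0.701 0.295 0.142] 0.202
```

Measurements check out: block top 198x69 mm, rim at 0.100, handle top at about 0.21, and the handle lies 62 mm from the block centre along its axis. The stand is parallel to the block within 1°. I'll go to hover and look with the wrist camera.

```bash
cat >> h.py <<'E'
def att(deg):
    """tool down, tool y at world angle deg"""
    a=np.radians((deg+90)/2); return np.pi*np.array([np.cos(a),np.sin(a),0])
E
python3 - <<'E'
from h import *
S=(.611,.288);T=(.537,-.178)
s=read_state();x,y,_=s["tool_pos"]
best=None
for d in(-13.4,166.6,-193.4):
    q=[ik([*p],att(d)) for p in((*S,.31),(*S,.183),(*S,.345),(*T,.345),(*T,.178))]
    print(d,[None if k is None else np.round(k,2).tolist() for k in q])
    if all(k is not None for k in q):
        j=max(np.abs(k[6]) for k in q)
        if best is None or j<best[0]: best=(j,d)
print(best)
move_linear([x,y,.33])
movep([*S,.31],att(best[1]))
c=read_camera("wrist");save(c,"w1.png");np.savez("w1.npz",**c)
W=cloud(c);v=(c["range_z"]>0)
for lo,hi in((.16,.19),(.2,.215)):
    m=v&(W[...,2]>lo)&(W[...,2]<hi)&(np.hypot(W[...,0]-S[0],W[...,1]-S[1])<.03)
    q=W[m];print(lo,m.sum(),np.round(q.mean(0),4) if len(q) else 0,np.round(np.ptp(q,axis=0),3) if len(q) else 0)
m=v&(abs(W[...,2]-.08)<.006)&(np.hypot(W[...,0]-.597,W[...,1]-.2285)<.12)
print(cv2.minAreaRect((W[m][:,:2]*1000).astype(np.float32)),read_state()["tool_pos"],read_state()["clock"])
E
```

```text
-13.4 [[-0.59, 0.71, 0.17, 1.33, -0.12, 1.11, -0.64], [-0.56, 0.84, 0.11, 1.47, -0.11, 0.84, -0.65], [-0.59, 0.69, 0.17, 1.28, -0.12, 1.19, -0.65], [0.06, 0.52, 0.3, 1.64, -0.17, 1.01, 0.18], [0.27, 0.71, -0.05, 1.82, 0.06, 0.61, -0.05]]
166.6 [[-0.17, 0.78, -0.71, 1.31, 0.51, 1.23, 2.0], [-0.17, 0.91, -0.69, 1.45, 0.64, 1.01, 1.89], [-0.18, 0.75, -0.71, 1.25, 0.48, 1.3, 2.03], [-0.36, 0.84, 1.31, 1.66, -0.83, 1.32, -2.28], [0.68, 0.82, -0.78, 1.8, 0.76, 0.85, 2.43]]
-193.4 [[-0.17, 0.78, -0.71, 1.31, 0.51, 1.23, 2.0], [-0.17, 0.91, -0.69, 1.45, 0.64, 1.01, 1.89], [-0.18, 0.75, -0.71, 1.25, 0.48, 1.3, 2.03], [-0.36, 0.84, 1.31, 1.66, -0.83, 1.32, -2.28], [0.68, 0.82, -0.78, 1.8, 0.76, 0.85, 2.43]]
(np.float64(0.6536340218724782), -13.4)
0.16 216 [0.6136 0.2996 0.1759] [0.021 0.014 0.03 ]
0.2 631 [0.6122 0.293  0.2087] [0.021 0.021 0.012]
((577.1334838867188, 241.39480590820312), (209.53306579589844, 161.80250549316406), 62.2186164855957) [0.60993313 0.29010649 0.31000102] 2.7
```

View pics/w1.png

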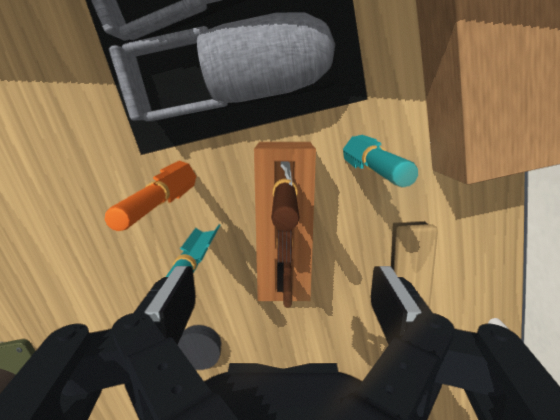

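The wrist view shows the handle (286,205) between the open fingers with the look-alikes clear. Two views agree on the handle centre, about (0.612, 0.290). I'll grip and lift.

```bash
python3 - <<'E'
from h import *
f=lambda t:(lambda s:print(t,np.round(s["tool_pos"],4),np.round(s["contact_force"],1),np.round(s["torque"],2),round(s["width"],3),round(s["gripper_force"],1) if np.isscalar(s["gripper_force"]) else s["gripper_force"],s["clock"]))(read_state())
p=[.6115,.290]
print(move_linear([*p,.183],v=.08,until_force=8));f("down")
command_gripper(0.0);f("grip")
for z in(.21,.26,.345):
    move_linear([*p,z],v=.06);f(z)
c=read_camera("scene");save(c,"s2.png");np.savez("s2.npz",**c)
E
```

```text
False
down [0.6118 0.2901 0.1835] [ 1.   1.  -0.2] [-0.01  0.01  0.01] 0.997 0.0 4.4417
grip [0.6117 0.2901 0.1832] [ 0.1 -0.3  2. ] [-0.01 -0.01  0.02] 0.245 58.6 5.05
0.21 [0.6115 0.29   0.2102] [ 0.2  0.3 -1.1] [-0.02  0.04  0.01] 0.241 58.6 5.65
0.26 [0.6112 0.2899 0.2596] [-0.9  0.  -1.6] [-0.02  0.01  0.04] 0.24 58.6 6.6333
0.345 [0.6113 0.2899 0.3445] [ 0.4 -0.9 -2.5] [-0.02  0.03 -0.03] 0.239 58.6 8.2
```

View pics/s2.png

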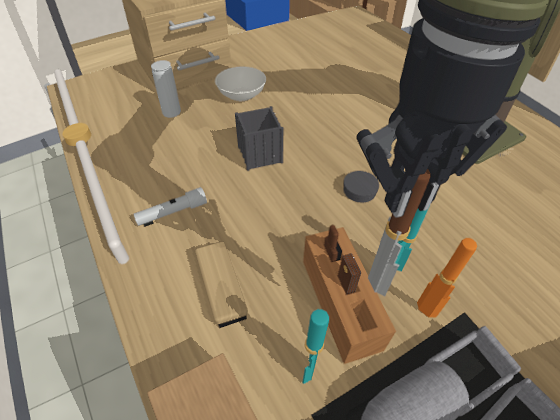

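The shoehorn is out and hanging vertically (blade at 385,270), and the neighbours haven't moved. Next I carry it above the stand and check the blade against the mouth.

```bash
python3 - <<'E'
from h import *
T=[.537,-.178]
move_linear([.575,.06,.35],v=.15);move_linear([*T,.345],v=.15)
s=read_state();print(s["tool_pos"],s["contact_force"],s["width"],s["clock"])
for n in("scene","top"):
    c=read_camera(n);save(c,n+"3.png");W=cloud(c);v=c["range_z"]>0
    near=v&(np.hypot(W[...,0]-T[0],W[...,1]-T[1])<.08)
    for lo,hi in((.165,.19),(.19,.215),(.22,.245)):
        q=W[near&(W[...,2]>lo)&(W[...,2]<hi)]
        if len(q):print(n,lo,len(q),np.round(np.median(q,axis=0),4),np.round(cv2.minAreaRect((q[:,:2]*1000).astype(np.float32))[0:3:1],1) if 0 else cv2.minAreaRect((q[:,:2]*1000).astype(np.float32)))
    q=W[near&(W[...,2]>.135)];print("lowest",q[:,2].min() if len(q) else None)
E
python3 -c "
import cv2,numpy as np
cv2.imwrite('pics/c3.png',np.hstack([cv2.resize(cv2.imread('pics/scene3.png')[0:260,150:410],(400,400)),cv2.resize(cv2.imread('pics/top3.png')[120:380,290:550],(400,400))]))"
```

```text
[ 0.53732852 -0.17685866  0.34498553] [-0.11041466  0.47298361 -1.04992817] 0.24315382864873517 11.7083
scene 0.165 75 [ 0.5435 -0.1637  0.1809] ((544.2044067382812, -170.87290954589844), (9.293306350708008, 35.28992462158203), 7.664722919464111)
scene 0.19 109 [ 0.5431 -0.1645  0.2029] ((543.2236328125, -171.0103759765625), (8.463347434997559, 32.951820373535156), 10.22950553894043)
scene 0.22 108 [ 0.5436 -0.1648  0.2325] ((543.933837890625, -171.06336975097656), (8.752792358398438, 33.66399002075195), 8.949399948120117)
lowest 0.16965041451749174
top 0.165 84 [ 0.5395 -0.1871  0.1809] ((539.81103515625, -176.45912170410156), (38.91739273071289, 10.277153968811035), 77.01485443115234)
top 0.19 120 [ 0.5395 -0.1864  0.2028] ((540.1058959960938, -176.08090209960938), (39.98433303833008, 10.918062210083008), 76.76188659667969)
top 0.22 101 [ 0.5409 -0.18    0.2301] ((539.637451171875, -176.19664001464844), (38.56728744506836, 10.53099250793457), 76.39083099365234)
lowest 0.17010260729022508
```

View pics/c3.png

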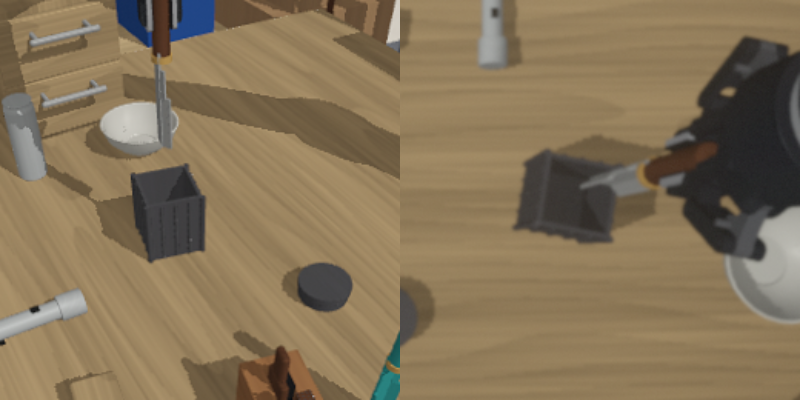

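The blade hangs vertically over the stand, its footprint centred within 3 mm and its lowest point at 0.170, so the floor should be met at TCP of about 0.180. I'll lower it with a force stop.

```bash
python3 - <<'E'
from h import *
T=[.536,-.179]
f=lambda t:(lambda s:print(t,np.round(s["tool_pos"],4),np.round(s["contact_force"],1),np.round(s["torque"],2),round(s["width"],3),s["gripper_force"],round(s["clock"],2)))(read_state())
r=move_linear([*T,.20],v=.08,until_force=8);f(r)
if not r:
    r=move_linear([*T,.172],v=.015,until_force=4);f(r)
c=read_camera("scene");save(c,"s4.png")
c=read_camera("top");save(c,"t4.png")
E
python3 -c "
import cv2,numpy as np
cv2.imwrite('pics/c4.png',np.hstack([cv2.resize(cv2.imread('pics/s4.png')[0:260,150:410],(400,400)),cv2.resize(cv2.imread('pics/t4.png')[120:380,290:550],(400,400))]))"
```

```text
False [ 0.5363 -0.1791  0.2004] [-0.2 -0.2 -1.3] [-0.02 -0.04  0.02] 0.243 58.62195611000061 13.78
True [ 0.5361 -0.179   0.1781] [0.6 0.2 4.9] [ 0.04 -0.01  0.03] 0.239 58.909505009651184 15.1
```

View pics/c4.png

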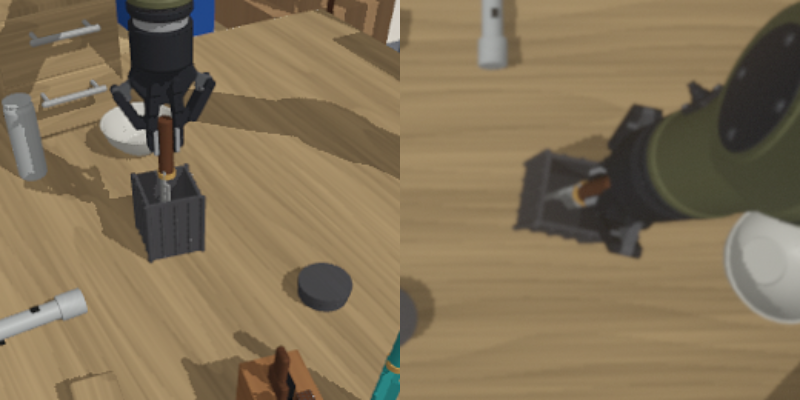

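The shoehorn stands on the stand floor, inside the mouth (165,180), and the contact height is right. I'll release in small steps and withdraw straight up.

```bash
python3 - <<'E'
from h import *
T=[.5361,-.179]
for o in(.28,.33,.4,.6,1.0):
    command_gripper(o)
pause(.5);s=read_state();print(s["contact_force"],s["width"],s["clock"])
c=read_camera("top");W=cloud(c);v=(c["range_z"]>0)
print(move_linear([*T,.26],v=.05,until_force=6),read_state()["tool_pos"])
c=read_camera("scene");save(c,"s5.png");W=cloud(c);v=c["range_z"]>0
hsv=cv2.cvtColor(c["frame"],cv2.COLOR_RGB2HSV)
m=v&(np.hypot(W[...,0]-T[0],W[...,1]-T[1])<.09)&(hsv[...,1]>110)
for lo,hi in((.12,.15),(.15,.18),(.18,.215)):
    q=W[m&(W[...,2]>lo)&(W[...,2]<hi)];print(lo,len(q),q.mean(0) if len(q) else 0)
print(read_state()["clock"])
E
```

```text
[-0.06772737 -0.19285159 -0.44155249] 1.000034524614285 17.125
False [ 0.53595002 -0.17893403  0.25972474]
0.12 121 [ 0.53993504 -0.17105475  0.1350021 ]
0.15 126 [ 0.53957996 -0.17088537  0.16525466]
0.18 136 [ 0.54022169 -0.17195728  0.19476326]
19.0333
```

View pics/s5.png

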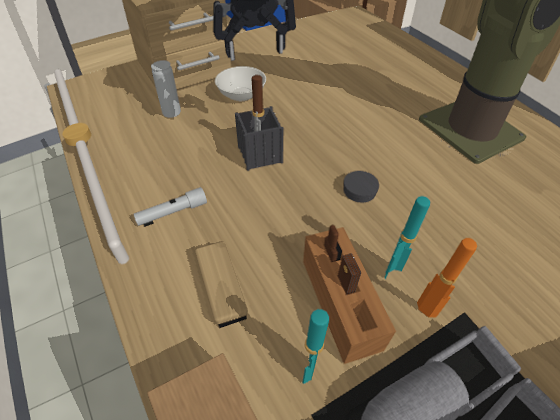

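The shoehorn stands upright in the stand (257,115), the brush and rule are still in the block, and the gripper is clear.

```bash
python3 - <<'E'
from h import *
move_linear([.536,-.179,.33],v=.1);pause(.5);print(job_done(),read_state()["clock"])
E
```

```text
the job is handed in; nothing more can be done
the job is handed in; nothing more can be done
```

The shoehorn is out of the block and was lowered onto the stand's floor and released there, where it stands upright; the clothes brush, the rule and the look-alikes were left in place, and the job is handed in at about 21 s on the robot's clock.

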